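# Open the filter pocket of a bench dust extractor

## Task

The filter of the small bench dust extractor is due for inspection. Press the snap tab in front of the filter cover fully down with the fingertips until the cover springs loose, then push the cover straight back off its seat, until the whole filter opening is uncovered and the cover lies flat on the rear deck of the extractor. Only press and push: do not lift or tip the cover, do not touch the exposed filter, and leave the bottles and the jar beside the extractor where they stand.

Things in the scene. Friction and masses are not known exactly. Their poses are not given: they have to be found in the camera images.
- extractor: Off-white box-shaped bench dust extractor, 266 (x) x 150 (y) x 85 mm high, fixed on the right-hand table, turned by -0.55 to 0.35 rad. Origin on the worktop under the centre of the cover's seat; +x points to its back, z up. It spans x = -99 to +167 mm. Its flat top holds, from the front: snap tab (x -89 to -59), seat with filter pocket under the cover (-50 to +50), bare rear deck (+50 to +158).
- rear_deck (a point): Centre of the bare rear deck, at extractor x = +104 mm, 85 mm above the worktop, level with the seat. A raised rim 7 mm high closes the deck at the back (its face at extractor x = +158 mm): the cover stops against it after 108 mm of travel.
- keeper (a point): Top of the foremost keeper on the left side, at extractor (-37, +62, 94.5) mm. Two grey keepers a side (y = 54 to 70 mm either side; x = -48 to -26 and +13 to +35) stand 11.5 mm above the top at most and hook over the cover's side edges, so that it can only slide. In front of them two grey spring-pin barrels 9 mm high stand at x = -79 to -53, y = 34 to 52 mm either side.
- tab_pad (a point): Centre of the upper face of the snap tab's thumb pad, a grey ribbed pad 30 (x) x 34 (y) mm in front of the cover, on the centre line at extractor x = -74 mm. It stands 8 mm above the extractor's top (93 mm above the worktop) and goes straight down by 7 mm when pressed; the point moves with it.
- snap_tab (a joint): Travel of the snap tab, m: 0 out, 0.007 fully in. It takes 2 N to start and 5.5 N fully in, plus up to 3 N friction. Out, its catch stands in the cover's slot and locks it. Past about 5 mm the catch is clear and two spring pins push the cover 8 mm back within 0.3 s; the cover then covers the catch, cannot lock again and keeps the tab part-way down until pushed on.
- cover: Loose dark grey filter cover, a plate 100 (x) x 120 (y) x 5 mm, about 0.12 kg, with a slot near its front edge and a wedge-shaped thumb step on top. Origin at the centre of its underside, axes parallel to the extractor's while seated; starts at extractor x = 0 to 1, z = 85 mm. Released, it takes about 1 to 4 N to push back.
- cover_step (a point): Centre of the upright front face of the cover's thumb step, the face to push on towards +x: 64 mm wide (y), from 5 to 15 mm above the cover's underside (this point: 10 mm), 34 mm behind the cover's front edge, at cover x = -16 mm. Behind this face the step slopes down to the plate over 35 mm.
- cover_front_left (a point): Front left corner of the cover (cover x = -50, y = +60 mm, half-way up its thickness).
- cover_front_right (a point): Front right corner of the cover (cover x = -50, y = -60 mm, half-way up its thickness).
- filter_opening (a point): Centre of the rectangular filter opening, 68 (x) x 96 (y) mm, level with the extractor's top; it spans extractor x = -27 to +41 mm.
- filter: Pleated paper filter in a thin frame, in the opening; its face lies about 12 mm below the extractor's top. Same origin and axes as the extractor. Not to be touched.
- weighing_bottle_1: Glass weighing bottle with knobbed lid, 43 mm across, 53 mm high, beside the extractor's right side; origin at the centre of its underside. Leave alone.
- weighing_bottle_2: Slimmer glass weighing bottle with knobbed lid, 37 mm across, 58 mm high, beside the extractor's right side; origin at the centre of its underside. Leave alone.
- indicator_1: Brown dropper bottle with black cap, 35 mm across, 72 mm high, beside the extractor's left side; origin at the centre of its underside. Leave alone.
- jar_16: Small screw-capped sample jar, 68 mm across, 125 mm high, beside the extractor's left side; origin at the centre of its underside. Leave alone.

How it is judged:
On the way, in this order (a step that is already met when the one before it is completed fails the run):
1. the snap tab is pressed in while the cover is still on its seat (value of joint snap_tab above 0.005 m and x of cover in the frame of extractor below 0.02 m), for 0.05 s.
2. the released cover is pushed back along its seat (x of cover in the frame of extractor above 0.04 m), for 0.05 s.
At the end, for the whole second after the job is handed in: Both front corners of the cover are behind the filter opening (past extractor x = 41 mm), and the cover lies at rest, flat (within 0.04 rad) on the rear deck, its underside within 3 mm of the deck's height and its centre within 30 mm of the extractor's centre line (x of each of cover_front_left, cover_front_right in the frame of extractor above 0.041 m and z of cover in the frame of extractor between 0.083 and 0.088 m and y of cover in the frame of extractor between -0.03 and 0.03 m and angle between cover's own z axis and vertical below 0.04 rad and linear speed of cover below 0.01 m/s); the robot touches nothing.
It fails at once if the cover is lifted more than 9 mm off the extractor's top or tipped by more than 0.15 rad (z of cover in the frame of extractor above 0.094 m or angle between cover's own z axis and vertical above 0.15 rad).
It fails at once if the robot touches the filter (contact force between filter and the fingers above 0.5 N or contact force between filter and the arm above 0.5 N).
It fails at once if a bottle or the jar beside the extractor is moved by more than 15 mm (distance of any of weighing_bottle_1, weighing_bottle_2, indicator_1, jar_16 from where it was at the start of the episode above 0.015 m).
It also fails if it takes over 37 s, if anything falls off the work surface, if the arm or the gripper's body presses on something with over 40 N, if the wrist force passes 120 N, or if a joint passes its speed limit or range.

## Robot

A 6-joint arm with a two-finger parallel gripper is mounted at the origin on a cart in front of the work surface, level with it; the furniture and walls round the work are solid. World frame = base frame: x ahead of the robot, y to its left, z up, the work surface at z = 0. Lengths are in m, angles in rad, forces in N, time in s.
With the tool pointing down it reaches from about 0.275 to 0.825 m from the base axis. Payload 5.2 kg.
Tool frame: the origin (TCP) lies midway between the tips of the shut fingers; the grasp point (between the pads) lies grip_point_offset behind it (grip_point_offset is the distance from the TCP to the grasp point, in m); z points along the fingers, y is the direction in which the jaws open and shut (so a half turn about z gives the same grasp; the last joint's range is limited). The gripper opens to 93 mm and grips with 3 to 60 N. Pads are 15 mm wide; open, the fingers measure 128 mm over their backs; the gripper's body (75 mm by 188 mm) begins 65 mm behind the grasp point.
Start: joints at [1.084, 0.259, 1.535, -0, 1.348, -0.203], TCP at [0.154, 0.528, 0.219] pointing down, gripper open.
Joint ranges: [-3.14, 3.14], [-0.91, 2.08], [0.19, 2.58], [-1.22, 4.36], [0.22, 2.71], [-3.12, 3.12]. Speed limits (rad/s): [2.57, 2.57, 3.14, 3.14, 3.14, 3.14].

## Interface

Orientations are given as a unit quaternion [w, x, y, z].
In Python, from plant import read_state, camera, calibration, job_done, grip_point_offset gives the robot as it stands.
- The arm moves only by the shell command python3 -m handwheel 'ROWS' [FORCE]. ROWS is JSON, a list of rows, each a list of 3 entries, a list of its own where there are three numbers: the finger opening in cm, from 0 to 9.3, then the shift along the tool's x, y, z in cm, then the turn about the tool's z in rad. A call has 1 to 12 rows; each row shifts and turns the commanded pose from where the row before left it, along the tool's axes as they then stand; what a row does not reach is not made up. A row lasts 1/8 s, in which the tool goes at most 62.5 mm and 10.7 degrees, less where a joint would pass 70% of its speed; a pose out of reach is approached as far as the arm can. A call is refused whole if a number of a shift passes 6.25 or a number of a turn 0.188, either way. A call with a gripper value outside its range is refused whole. The fingers move at their own pace and stop on an object; FORCE is the grip in N (left out, the last holds). Time passes only in rows, so rows that do not move let the fingers close. It gives the time, the measured TCP pose, the force and the opening at its end, in the units of the state.
- read_state(): the state, without advancing time (a new reading comes with each control period).
- camera(name): name is "scene" or "top" or "wrist"; returns (picture, depth): 480x640x3 uint8, blue, green, red; 480x640 float32, m along the optical axis (not along the pixel's ray), 0 where there is no reading.
- calibration(name): a dict with "intrinsics" (3x3 intrinsics, pixels), "k1" (the pictures are not rectified: a ray, as slopes to the right and down, at radius r is drawn at 1 + k1 r^2 times it, then the intrinsics apply), "rvec" (rotation vector, rad) and "tvec" (3), from world to camera coordinates, as OpenCV has them. Camera axes: x right, y down, z forward; pixel columns grow to the right and rows downward; lengths in m; the calibration is good to about 2 mm. A picture is of the moment at which its call begins: read the wrist's pose just before it. calibration takes no time and is no camera call; for the wrist camera it gives the pose at the moment of the call.
- job_done(): hands the job in, once; it reports no verdict.
The state is a dict: "clock": time; "joint_positions": joint angles; "joint_velocities": joint speeds; "tau": joint torques, N m; "tool_pos": TCP position; "eef_rot": TCP orientation; "ft_force": force on the tool from outside, world axes, zero at the start; "torque": the same for the moment, N m; "gripper_width": finger opening in m.
Only numpy, scipy, OpenCV 4.12 (cv2) and the standard library are available. Lean on these libraries where they do the work, as an engineer would, in place of code of your own. Each camera call takes 0.05 s, during which the arm holds its last target. There are 200 camera calls.

## Working session

There is one attempt and no reset: what is moved stays moved. The work goes in short steps, Python scripts to look and compute and a shell command to move; the robot and the scene stay as the last step left them, time stands still between calls to the robot, and variables do not carry over. Pictures are saved under pics/ and viewed, about 8 in all and at most 12, crops included, and the job is handed in when it is done.

```bash
mkdir -p pics; ls
python3 - <<'E'
from plant import *
import cv2
s=read_state();print(s['clock'],s['tool_pos'],s['eef_rot'],s['gripper_width'],grip_point_offset() if callable(grip_point_offset) else grip_point_offset)
for n in("top","scene"):
    p,d=camera(n);cv2.imwrite(f"pics/{n}0.png",p);import numpy as np;np.save(f"pics/{n}0.npy",d);c=calibration(n);print(n,c)
E
```

```text
pics
0.0 [0.15371661 0.52751165 0.21782842] [-2.89018124e-04  1.41411559e-01  9.89950479e-01 -8.58315132e-04] 0.09276969042865571 0.0188
top {'intrinsics': array([[541.52114665,   0.        , 317.04195174],
       [  0.        , 541.52114665, 226.55753968],
       [  0.        ,   0.        ,   1.        ]]), 'k1': -0.12546930330902867, 'rvec': array([ 2.13499272, -2.16516103,  0.16298279]), 'tvec': array([-0.25918866,  0.57116532,  0.84873811])}
scene {'intrinsics': array([[465.8026287 ,   0.        , 321.49089501],
       [  0.        , 465.8026287 , 231.74441368],
       [  0.        ,   0.        ,   1.        ]]), 'k1': 0.021155379685181486, 'rvec': array([ 1.81137085, -1.10900974,  0.66992272]), 'tvec': array([-0.48498717,  0.25885699,  0.55218025])}
```

View pics/top0.png

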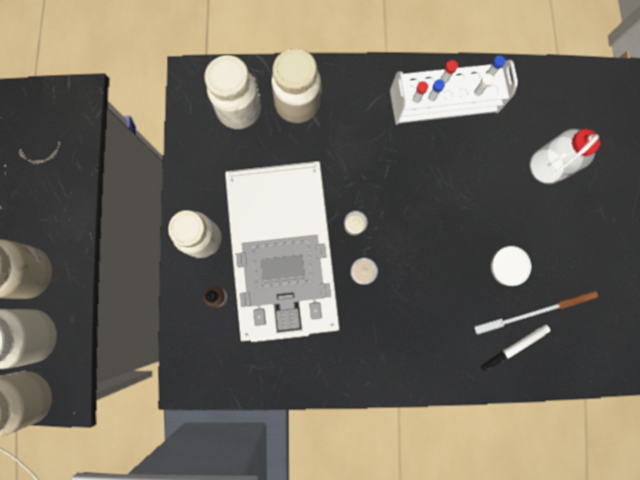

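View pics/scene0.png

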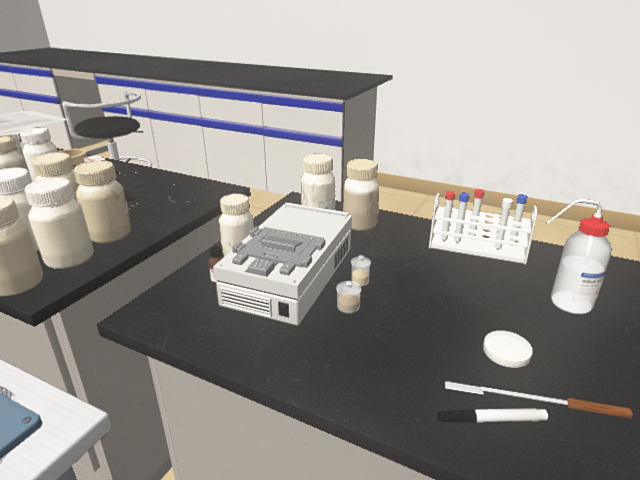

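The top view shows the extractor with top corners near FL(242,341), FR(338,330), BR(319,162) and BL(226,172). The pad is near (288,317), with the jar and dropper bottle to its left and the two weighing bottles to its right. The scene view agrees. Next I fit the pose.

```bash
cat > h.py <<'E'
import numpy as np,cv2
from plant import *
from scipy.optimize import least_squares
def ray(c,uv):
    K=c['intrinsics'];D=np.array([c['k1'],0,0,0.])
    x=cv2.undistortPoints(np.array(uv,float).reshape(-1,1,2),K,D)[:,0]
    R=cv2.Rodrigues(c['rvec'])[0];o=-R.T@c['tvec']
    return o,np.c_[x,np.ones(len(x))]@R
def at_z(c,uv,z):
    o,d=ray(c,uv);return o+d*((z-o[2])/d[:,2])[:,None]
def proj(c,P):
    return cv2.projectPoints(np.array(P,float),c['rvec'],c['tvec'],c['intrinsics'],np.array([c['k1'],0,0,0.]))[0][:,0]
def fit(c,uv,ext):
    """pose x,y,yaw of extractor from pixels of known extractor points"""
    ext=np.array(ext,float);uv=np.array(uv,float)
    f=lambda p:(proj(c,w(p,ext))-uv).ravel()
    r=least_squares(f,[.5,.0,0.]);return r.x,np.round(f(r.x),1)
def w(p,e):
    e=np.atleast_2d(e);C,S=np.cos(p[2]),np.sin(p[2])
    return np.c_[p[0]+C*e[:,0]-S*e[:,1],p[1]+S*e[:,0]+C*e[:,1],e[:,2]]
E
python3 - <<'E'
from h import *
c=calibration("top")
uv=[(242,341),(338,330),(319,162),(226,172)]
print(at_z(c,uv,.085).round(4))
e=[(-.099,.075,.085),(-.099,-.075,.085),(.167,-.075,.092),(.167,.075,.092)]
p,r=fit(c,uv,e);print(p,r)
print('pad px',proj(c,w(p,(-.074,0,.093))),'step',proj(c,w(p,(-.016,0,.095))))
d=np.load('pics/top0.npy')
P,_=camera("top");q=P[150:350,215:350];cv2.imwrite('pics/crop1.png',cv2.resize(q,None,fx=3,fy=3,interpolation=cv2.INTER_CUBIC)[-600:])
E
```

```text
[[ 0.386  -0.1495  0.085 ]
 [ 0.4009 -0.2966  0.085 ]
 [ 0.6653 -0.2714  0.085 ]
 [ 0.6511 -0.123   0.085 ]]
[ 0.49113565 -0.2136481   0.09651867] [-0.6  0.4  0.8  0.7  0.5 -0.8 -0.8 -0.5]
pad px [[288.1188847  319.95321581]] step [[284.06729009 281.87803084]]
```

View pics/crop1.png

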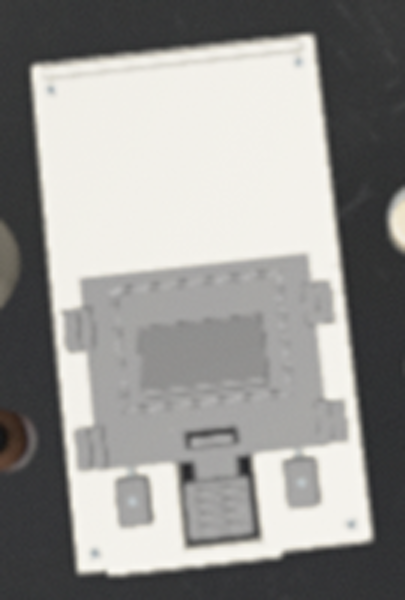

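The fit holds to under 1 px, and the pad and step predictions match the crop: pad near (288,320), step face near row 281. Now I turn to align the jaws with extractor y and shut the fingers.

```bash
python3 -m handwheel '[[0,[0,0,-1],-0.126],[0,[0,0,-1],-0.126],[0,[0,0,0],-0.127],[0,[0,0,0],0]]' 10
cat >> h.py <<'E'
def delta(p,e):
    "shift in tool axes (cm) from the TCP to extractor point e, yaw error, TCP in extractor"
    from scipy.spatial.transform import Rotation as Ro
    s=read_state();q=s['eef_rot'];R=Ro.from_quat([q[1],q[2],q[3],q[0]]).as_matrix()
    t=np.array(s['tool_pos']);y=R[:,1];err=np.arctan2(y[1],y[0])-np.pi/2-p[2]
    C,S=np.cos(p[2]),np.sin(p[2]);v=t[:2]-p[:2]
    print('clk',s['clock'],'shift cm',(R.T@(w(p,e)[0]-t)*100).round(2),'turn tool z',round(err,4),'TCP ext mm',np.round([1e3*(C*v[0]+S*v[1]),1e3*(C*v[1]-S*v[0]),1e3*t[2]],1),'F',np.round(s['ft_force'],1),'w',round(s['gripper_width'],4))
p0=[0.4911,-0.2136,0.0965]
E
python3 -c "
from h import *
delta(p0,(-.074,0,.2))"
```

```text
clock: 0.65
tool_pos: [0.1539, 0.5278, 0.2384]
eef_rot: [-0.0, -0.047, 0.999, -0.0]
ft_force: [-0.1, 0.3, 0.4]
gripper_width: 0.0575
clk 0.65 shift cm [-19.21 -77.     3.87] turn tool z -0.0024 TCP ext mm [-264.2  770.5  238.4] F [-0.1  0.3  0.4] w 0.0575
```

```bash
python3 -m handwheel '[[0,[-1.4,-5.5,0],0],[0,[-1.4,-5.5,0],0],[0,[-1.4,-5.5,0],0],[0,[-1.4,-5.5,0],0],[0,[-1.4,-5.5,0],0],[0,[-1.4,-5.5,0],0],[0,[-1.4,-5.5,0],0],[0,[-1.4,-5.5,0],0],[0,[-1.4,-5.5,0],0],[0,[-1.4,-5.5,0],0],[0,[-1.4,-5.5,0],0],[0,[0,0,0],0]]'
python3 -c "
from h import *
delta(p0,(-.074,0,.15))"
```

```text
clock: 2.15
tool_pos: [0.3656, -0.063, 0.2384]
eef_rot: [-0.0, -0.043, 0.999, -0.0]
ft_force: [0.2, -0.1, 0.3]
gripper_width: 0.0005
clk 2.15 shift cm [ -3.81 -16.16   8.84] turn tool z -0.0101 TCP ext mm [-110.4  162.   238.4] F [ 0.2 -0.1  0.3] w 0.0005
```

```bash
python3 -m handwheel '[[0,[-1.2,-5.4,0],-0.010],[0,[-1.3,-5.4,1.5],0],[0,[-1.3,-5.4,2],0],[0,[0,0,0],0],[0,[0,0,0],0]]'
python3 - <<'E'
from h import *
delta(p0,(-.074,0,.15))
c=calibration("wrist");P,d=camera("wrist");cv2.imwrite('pics/wrist1.png',P)
for n,e in dict(pad=(-.074,0,.093),step=(-.016,0,.095),FL=(-.099,.075,.085),FR=(-.099,-.075,.085),BL=(.167,.075,.092),barL=(-.066,.043,.094)).items(): print(n,proj(c,w(p0,e)).round(0))
E
```

```text
clock: 2.78
tool_pos: [0.4187, -0.2153, 0.2033]
eef_rot: [-0.001, -0.052, 0.999, 0.001]
ft_force: [-1.1, 0.4, 0.4]
gripper_width: 0.0008
clk 2.775 shift cm [ 0.17 -0.53  5.33] turn tool z 0.0079 TCP ext mm [-72.3   5.3 203.3] F [-1.1  0.4  0.4] w 0.0008
pad [[316. 225.]]
step [[315. 289.]]
FL [[404. 195.]]
FR [[228. 194.]]
BL [[387. 450.]]
barL [[366. 235.]]
```

View pics/wrist1.png

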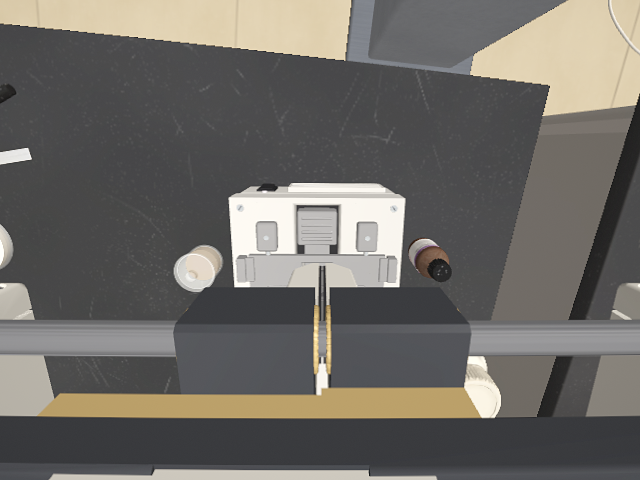

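The wrist view shows the body corners at (404,195) and (230,194), the pad at (318,225) and the left barrel at (367,236). All are within 2 px of the prediction, so the pose holds. Next I descend over the pad.

```bash
python3 -m handwheel '[[0,[0.2,-0.5,3],0.008],[0,[0,0,3],0],[0,[0,0,3],0],[0,[0,0,0.8],0],[0,[0,0,0],0],[0,[0,0,0],0]]'
python3 -c "
from h import *
delta(p0,(-.075,0,.086))"
```

```text
clock: 3.58
tool_pos: [0.4185, -0.2224, 0.1071]
eef_rot: [0.001, -0.049, 0.999, -0.001]
ft_force: [0.0, 0.0, 0.1]
gripper_width: 0.0006
clk 3.575 shift cm [0.19 0.18 2.11] turn tool z 0.0012 TCP ext mm [-73.2  -1.7 107.1] F [0.  0.  0.1] w 0.0006
```

```bash
python3 -m handwheel '[[0,[0.2,0.2,0.6],0],[0,[0,0,0.6],0],[0,[0,0,0.3],0],[0,[0,0,0.3],0],[0,[0,0,0.2],0],[0,[0,0,0],0],[0,[0,0,0],0]]'
python3 -c "
from h import *
delta(p0,(-.075,0,.086))"
```

```text
clock: 4.45
tool_pos: [0.4152, -0.2203, 0.0861]
eef_rot: [-0.0, -0.049, 0.999, -0.0]
ft_force: [-2.9, 1.4, 9.4]
gripper_width: 0.0003
clk 4.45 shift cm [-0.12 -0.06  0.01] turn tool z 0.0008 TCP ext mm [-76.2   0.6  86.1] F [-2.9  1.4  9.4] w 0.0003
```

```bash
python3 -m handwheel '[[0,[0,0,0.1],0],[0,[0,0,0.1],0],[0,[0,0,0],0],[0,[0,0,0],0],[0,[0,0,0],0]]'
python3 - <<'E'
from h import *
delta(p0,(-.075,0,.086))
P,_=camera("top");cv2.imwrite('pics/top2.png',cv2.resize(P[150:350,200:360],None,fx=3,fy=3,interpolation=cv2.INTER_CUBIC))
E
```

```text
clock: 5.08
tool_pos: [0.4151, -0.2205, 0.0857]
eef_rot: [-0.0, -0.049, 0.999, -0.001]
ft_force: [-7.9, 3.3, 25.2]
gripper_width: 0.0004
clk 5.075 shift cm [-0.13 -0.04 -0.03] turn tool z 0.0011 TCP ext mm [-76.3   0.4  85.7] F [-7.9  3.3 25.2] w 0.0004
```

View pics/top2.png

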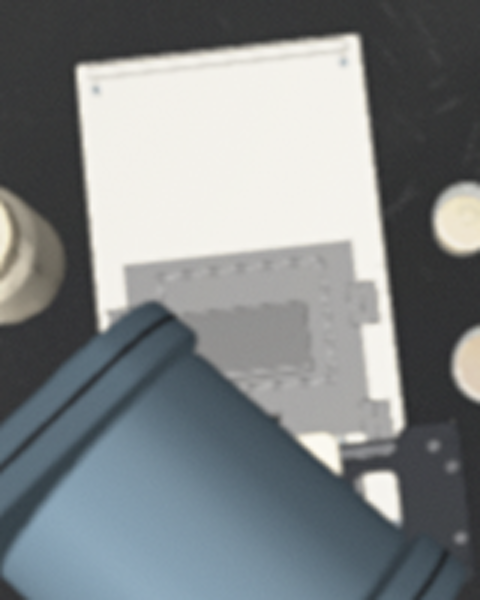

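The cover's back edge has moved about 7 mm (crop row 253 to 240) and the tab is bottomed at 25 N, so the cover is released. Now I lift and move over the cover's front strip, before the step.

```bash
python3 -m handwheel '[[0,[0,0,-1.5],0],[0,[0,0,-1.5],0],[0,[-1.7,0,0],0],[0,[-1.7,0,0],0],[0,[-1.6,0,0],0],[0,[0,0,0],0],[0,[0,0,0],0]]'
python3 -c "
from h import *
delta(p0,(-.025,0,.0935))"
```

```text
clock: 6.0
tool_pos: [0.4649, -0.215, 0.113]
eef_rot: [-0.001, -0.049, 0.999, 0.0]
ft_force: [-0.7, 0.0, -1.0]
gripper_width: 0.0009
clk 6.0 shift cm [-0.13 -0.12  1.95] turn tool z 0.0014 TCP ext mm [-26.2   1.1 113. ] F [-0.7  0.  -1. ] w 0.0009
```

```bash
python3 -m handwheel '[[0,[0,-0.1,1],0],[0,[0,0,0.6],0],[0,[0,0,0.3],0],[0,[0,0,0],0],[0,[0,0,0],0]]'
python3 - <<'E'
from h import *
delta(p0,(-.025,0,.0935))
P,_=camera("scene");cv2.imwrite('pics/scene2.png',cv2.resize(P[190:330,200:380],None,fx=4,fy=4,interpolation=cv2.INTER_CUBIC))
E
```

```text
clock: 6.62
tool_pos: [0.4654, -0.2166, 0.0948]
eef_rot: [0.0, -0.049, 0.999, -0.0]
ft_force: [1.2, -0.1, -0.1]
gripper_width: 0.0003
clk 6.625 shift cm [-0.09  0.05  0.13] turn tool z 0.0006 TCP ext mm [-25.9  -0.5  94.8] F [ 1.2 -0.1 -0.1] w 0.0003
```

View pics/scene2.png

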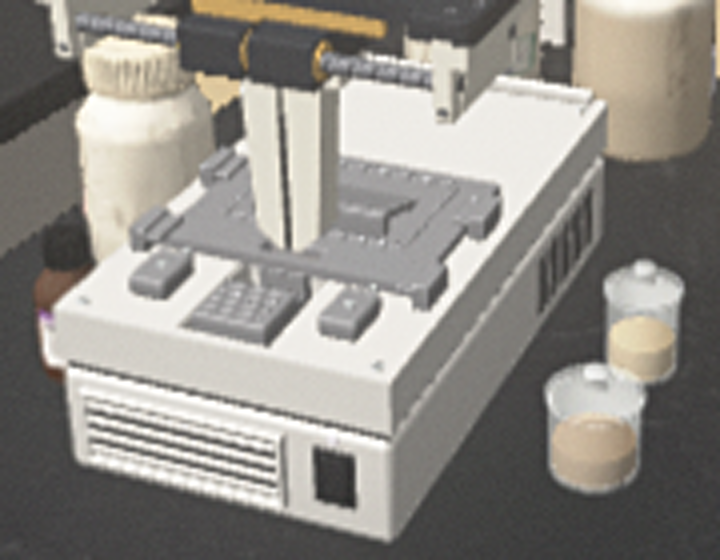

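The fingers (tip at about (290,248) in the crop) stand on the front strip of the released cover, just before its step. Next, push back.

```bash
python3 -m handwheel '[[0,[-0.4,0,0.1],0],[0,[-0.4,0,0],0],[0,[-0.4,0,0],0],[0,[-0.6,0,0],0],[0,[-0.8,0,0],0],[0,[-0.8,0,0],0],[0,[-0.8,0,0],0],[0,[-0.8,0,0],0],[0,[0,0,0],0],[0,[0,0,0],0]]'
python3 - <<'E'
from h import *
delta(p0,(.079,0,.0935))
P,_=camera("scene");cv2.imwrite('pics/scene3.png',cv2.resize(P[190:330,200:380],None,fx=4,fy=4,interpolation=cv2.INTER_CUBIC))
E
```

```text
clock: 7.92
tool_pos: [0.515, -0.2115, 0.0936]
eef_rot: [-0.0, -0.049, 0.999, 0.0]
ft_force: [-0.9, 0.2, 0.4]
gripper_width: 0.0007
clk 7.925 shift cm [-5.5   0.02  0.01] turn tool z 0.0009 TCP ext mm [24.  -0.2 93.6] F [-0.9  0.2  0.4] w 0.0007
```

View pics/scene3.png

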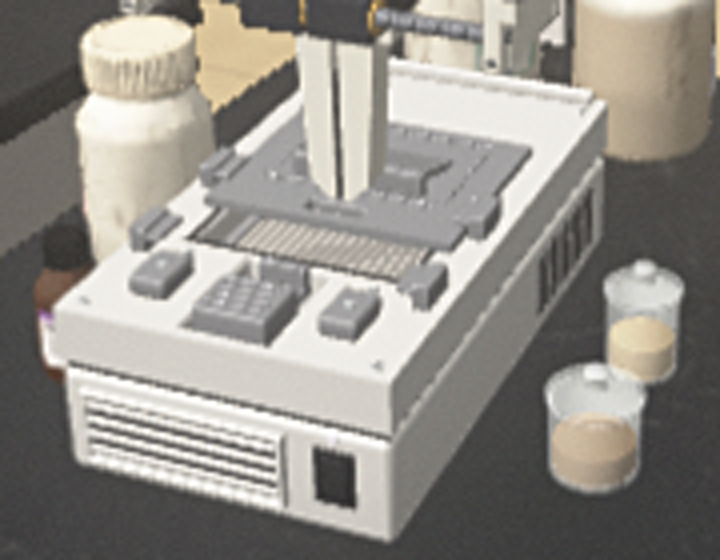

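The cover slides straight and flat, and the opening is about half uncovered. Now the remaining push.

```bash
python3 -m handwheel '[[0,[-0.6,0,0],0],[0,[-0.8,0,0],0],[0,[-0.8,0,0],0],[0,[-0.8,0,0],0],[0,[-0.8,0,0],0],[0,[-0.7,0,0],0],[0,[-0.6,0,0],0],[0,[-0.4,0,0],0],[0,[0,0,0],0],[0,[0,0,0],0]]'
python3 -c "
from h import *
delta(p0,(.079,0,.0935))"
```

```text
clock: 9.22
tool_pos: [0.5697, -0.2062, 0.0936]
eef_rot: [-0.0, -0.049, 0.999, 0.0]
ft_force: [0.3, -0.4, 0.8]
gripper_width: 0.0006
clk 9.225 shift cm [-0.    0.02  0.01] turn tool z 0.0006 TCP ext mm [79.  -0.2 93.6] F [ 0.3 -0.4  0.8] w 0.0006
```

Back off the face, rise clear and move the arm aside to check.

```bash
python3 -m handwheel '[[0,[0.5,0,0],0],[0,[0,0,0],0],[0,[0,0,-2],0],[0,[0,0,-5],0],[0,[0,0,-5],0],[0,[2,5,0],0],[0,[2,5,0],0],[0,[2,5,0],0],[0,[2,5,0],0],[0,[2,5,0],0],[0,[2,5,0],0],[0,[0,0,0],0]]'
python3 - <<'E'
from h import *
delta(p0,(0,0,.2))
P,d=camera("top");P2,_=camera("scene")
a=cv2.resize(P[150:350,215:350],None,fx=3,fy=3,interpolation=cv2.INTER_CUBIC)
b=cv2.resize(P2[190:340,200:300+100],None,fx=1.95,fy=4,interpolation=cv2.INTER_CUBIC)
cv2.imwrite('pics/end.png',np.hstack([a,b]))
c=calibration("top")
for e in[(-.099,.075,.085),(.041,.06,.09),(.041,-.06,.09),(.052,.06,.09),(.052,-.06,.09)]:print(e,((proj(c,w(p0,e))[0]-[215,150])*3).round(0))
E
```

```text
clock: 10.72
tool_pos: [0.4143, 0.0828, 0.2139]
eef_rot: [0.0, -0.051, 0.999, 0.0]
ft_force: [-0.2, -0.7, -0.6]
gripper_width: 0.0005
clk 10.725 shift cm [ -4.63 -30.27   1.37] turn tool z 0.0053 TCP ext mm [-47.9 302.4 213.9] F [-0.2 -0.7 -0.6] w 0.0005
(-0.099, 0.075, 0.085) [ 79. 574.]
(0.041, 0.06, 0.09) [ 81. 299.]
(0.041, -0.06, 0.09) [312. 273.]
(0.052, 0.06, 0.09) [ 79. 278.]
(0.052, -0.06, 0.09) [309. 252.]
```

View pics/end.png

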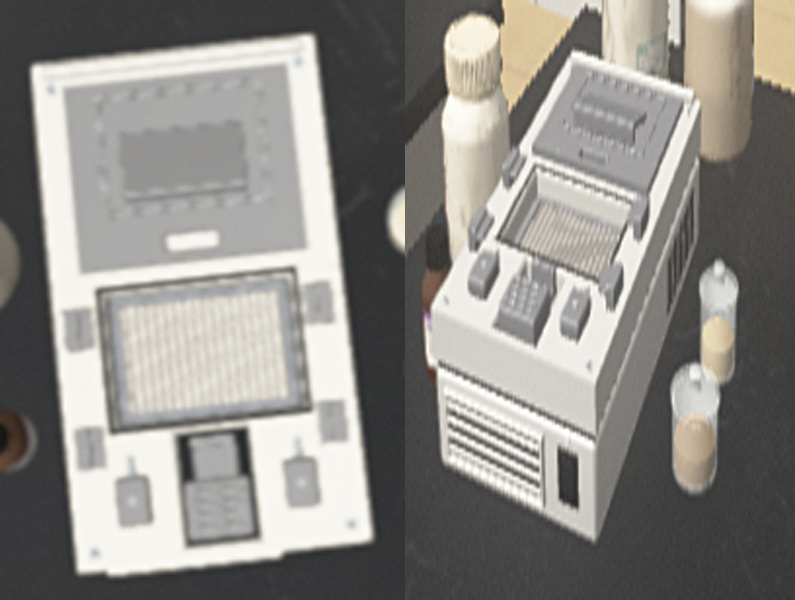

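The front corners of the cover are at about (80,272) and (306,247), so x ≈ 54 mm at both, well past 41 mm. The opening is bare, the cover lies straight and flat inside the rim, the bottles have not visibly moved, and the robot is clear.

```bash
python3 -c "
from plant import *
print(job_done())"
```

```text
the job is handed in; nothing more can be done
None
```

The job is handed in, and my last checks were all good. I pressed the snap tab fully down with the shut fingers: it bottomed at about 25 N and the cover sprang back about 7 mm. I then pushed the cover straight back on its step with the fingertips just above its plate.

- **Cover:** in the last top view both front corners are at about x = 54 mm (41 mm needed). The cover lies straight and flat inside the rear rim and the filter opening is fully bare.
- **Surroundings:** the bottles and jar showed no visible movement. The fingers stayed above the cover plate throughout, so they did not reach the filter.
- **Robot:** the arm was clear of everything at hand-in, at about 10.7 s.

No check failed or disagreed. I judged flatness and the bottles by eye from the pictures, not by measurement.

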